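# Unbar the bench drawer and fetch the cutters

### The job

The drawer of the small grey drawer unit is held shut by a steel bar that hangs in two brackets across its handle: lift the bar up and off by its grip and set it down gently on the bench top. Then pull the drawer fully open by its handle, take out the cutters that lie in it and lay them gently on the blue cutting mat, leaving the drawer open and the circuit board and the small round tin undisturbed.

Things in the scene. Friction and masses are not known exactly. Their poses are not given: they have to be found in the camera images.
- chest: drawer unit of grey sheet steel, fixed to the bench, 210 (x) x 190 (y) x 165 mm (z), one drawer at the top over an open pigeonhole. Origin: bench level under its centre; z up, the front faces its own -x, the drawer's front face lies at x = -105 mm. A flat tin stands on the rear of its top.
- bar: locking bar, loose, 0.2 to 0.4 kg: square steel tube 20 x 240 x 20 mm along its own y, hanging in the two brackets right before the drawer's handle so that the drawer cannot open. On the tube stands a bow grip of 10 mm round steel. Origin: centre of the tube's underside; z up. Can stand on its underside (it is 62 mm high) or lie on its side.
- bar_tube (a point): centre of the bar's tube, 10 mm above the bar's origin. The two open-topped J brackets hold it just outside the unit's sides (y = +-95 to +-114 mm in the unit's frame), the tube's middle 59 mm before the drawer's front; inside of their floor at z = 135 mm; their lips before and behind the tube rise to z = 147 mm, so the bar must go up at least 12 mm before it can come forward
- bar_grip (a point): middle of the straight top rod of the bow grip, 57 mm above the bar's origin (27 mm above the unit's top while it hangs); the rod is 10 mm thick and runs 58 mm along the bar's y; the free space under it is 32 mm high
- drawer (a joint): how far the drawer is out, in m: 0 shut, 0.165 at its stop; it slides to the unit's own -x. The white front is 186 mm wide and 58 mm high; the tray inside measures 172 (x) x 156 (y) mm, with walls 40 mm high over the floor
- drawer_handle (a point): middle of the drawer's bar handle: round rod 11 mm thick, 95 mm long along the unit's y, 40 mm before the drawer's front, 20 mm below the unit's top; moves with the drawer
- drawer_floor (a point): point on the floor of the drawer's tray (100 mm above the bench), 66 mm behind the inside of the tray's front wall, midway between its side walls; moves with the drawer
- cutters: flush cutters with red handles, 52 x 128 x 12 mm, lying flat in the drawer, handles towards the drawer's front, up to 0.3 rad askew. Origin: underside of the middle of their length; their length is their own y, the two handles lie at y = -7 to +64 mm (52 mm wide over both at the widest), the jaws at y = -64 to -32 mm (20 mm wide); z up
- cutting_mat: blue cutting mat flat on the bench, 323 (x) x 452 (y) x 2.4 mm, fixed; origin: underside of its centre
- dev_board: bystander: small circuit board, 62 x 56 x 21 mm, on the right part of the mat; origin: underside of its centre
- tip_tin: bystander: small round flat tin, 46 mm across, 16 mm high, on the bench left of the mat; origin: underside of its centre

How it is judged:
By the outcome, as a careful person would: the job done as asked, in the order asked, and still so for the second after the job is handed in, with the robot touching nothing.
It also fails if it takes over 67 s, if anything falls off the work surface, if the arm or the gripper's body presses on something with over 40 N, if the wrist force passes 120 N, or if a joint passes its speed limit or range.

### The arm

A 7-joint arm with a two-finger parallel gripper is mounted at the origin on a cart in front of the work surface, level with it; the furniture and walls round the work are solid. World frame = base frame: x ahead of the robot, y to its left, z up, the work surface at z = 0. Lengths are in m, angles in rad, forces in N, time in s.
With the tool pointing down it reaches from about 0.4 to 0.9 m from the base axis. Payload 5.5 kg.
Tool frame: the origin (TCP) lies midway between the tips of the shut fingers; the grasp point (between the pads) lies 19 mm behind it (manip.grip_depth is the distance from the TCP to the grasp point, in m); z points along the fingers, y is the line along which they close (so a half turn about z gives the same grasp; the last joint's range is limited). The gripper opens to 92 mm and grips with 3 to 60 N. Pads are 19 mm wide; open, the fingers measure 130 mm over their backs; the gripper's body (75 mm by 190 mm) begins 47 mm behind the grasp point.
Start: joints at [-1.067, 0.501, -0.427, 1.55, 0.221, 1.138, -0.21], TCP at [0.155, 0.631, 0.227] pointing down, gripper open.
Joint ranges: [-2.88, 2.88], [-0.31, 2.03], [-1.54, 1.56], [0.2, 2.42], [-1.41, 4.55], [0.19, 2.02], [-2.57, 2.57]. Speed limits (rad/s): [2.57, 2.57, 3.14, 3.14, 3.14, 3.14, 3.14].

### API

Orientations are given as a unit quaternion [x, y, z, w].
In Python, from bench import manip, effector, viewer gives the robot as it stands. Calls block until the motion is done:
- manip.move_pose(position, orientation): joint-space move of the TCP to a pose.
- manip.servo_line(position, ori=None, vel=0.15): straight line of the TCP; ori=None keeps the orientation; vel is the mean speed in m/s.
- manip.movej(angles): joint-space move.
- effector.open_jaws() and effector.close(f_grip=None): open the fingers fully, or close them until they stop; f_grip is the grip in N (None keeps the last).
- manip.sleep(seconds).
- manip.solve_ik(position, orientation): joint angles nearest the present ones, or None.
- viewer.get_image(name): name is "side" or "top" or "wrist"; returns the picture (480x640x3 uint8, red, green, blue); there is no depth.
- viewer.get_calibration(name): a dict with "vfov" (degrees; the focal length in pixels is half the picture's height over the tangent of half this angle, whatever the lens; pixels are square), "cx", "cy" (the principal point, pixels), "dist_coeffs" ([k1, k2, p1, p2, k3] as OpenCV has them; the pictures are not rectified), "eye" and "attitude" of the camera in the world. Camera axes: x right, y down, z forward; pixel columns grow to the right and rows downward; lengths in m; the calibration is good to about 2 mm. A picture is of the moment at which its call begins: read the wrist's pose just before it. get_calibration takes no time and is no camera call; for the wrist camera it gives the pose at the moment of the call.
A pose or a line that the arm cannot do raises manip.PlanningError and nothing moves.
- manip.hand_in(): hands the job in; it is judged then, once.
Readings, each from a call of its own:
- manip.current_clock(): time.
- manip.current_q(): joint angles.
- manip.current_joint_velocities(): joint speeds.
- manip.current_tau(): joint torques, N m.
- manip.current_tool_pos(): TCP position.
- manip.current_tcp_rot(): TCP orientation.
- manip.current_force(): force on the tool from outside, world axes, zero at the start.
- manip.current_wrist_torque(): the same for the moment, N m.
- manip.current_finger_gap(): finger opening in m.
- manip.current_gripper_force(): force on a finger pad.
Only numpy, scipy, OpenCV 4.12 (cv2) and the standard library are available. Lean on these libraries where they do the work, as an engineer would, in place of code of your own. Each camera call takes 0.05 s, during which the arm holds its last target. There are 200 camera calls.

## Working session

There is one attempt and no reset: what is moved stays moved. The work goes in short steps, each a Python script; the robot and the scene stay as the last script left them, time stands still between calls to the robot, and variables do not carry over. Pictures are saved under pics/ and viewed, at most 10 in all, crops included, and the job is handed in when it is done.

```bash
ls; mkdir -p pics; python3 - <<'E'
from bench import manip, effector, viewer
import cv2,numpy as np
for n in ("side","top"):
    im=viewer.get_image(n); cv2.imwrite(f"pics/{n}0.png",im[:,:,::-1]); c=viewer.get_calibration(n); print(n,c)
print(manip.current_clock(), manip.current_tcp_rot(), manip.grip_depth, viewer.get_calibration("wrist"))
E
```

```text
pics
side {'vfov': 44.62665843394981, 'cx': 310.5344692499337, 'cy': 243.37278887005567, 'dist_coeffs': array([0.01327768, 0.        , 0.        , 0.        , 0.        ]), 'eye': array([ 0.07903301, -0.72278729,  0.82946153]), 'attitude': array([ 0.86806187, -0.20314771,  0.09801636, -0.44225828])}
top {'vfov': 51.99206054800595, 'cx': 320.6152494165738, 'cy': 244.33799599517388, 'dist_coeffs': array([-0.01352442,  0.        ,  0.        ,  0.        ,  0.        ]), 'eye': array([0.36974938, 0.1332986 , 1.0670254 ]), 'attitude': array([ 0.71232409, -0.70011741,  0.04072356, -0.02777763])}
0.1 [ 1.20042204e-01  9.92768425e-01 -8.39046146e-04 -1.38084808e-04] 0.0188 {'vfov': 71.01382632574479, 'cx': 323.2995600093782, 'cy': 242.127830838492, 'dist_coeffs': array([-0.03464762,  0.        ,  0.        ,  0.        ,  0.        ]), 'eye': array([0.08661643, 0.64787248, 0.38326747]), 'attitude': array([0.77998584, 0.61160203, 0.08125464, 0.10470308])}
```

View pics/side0.png

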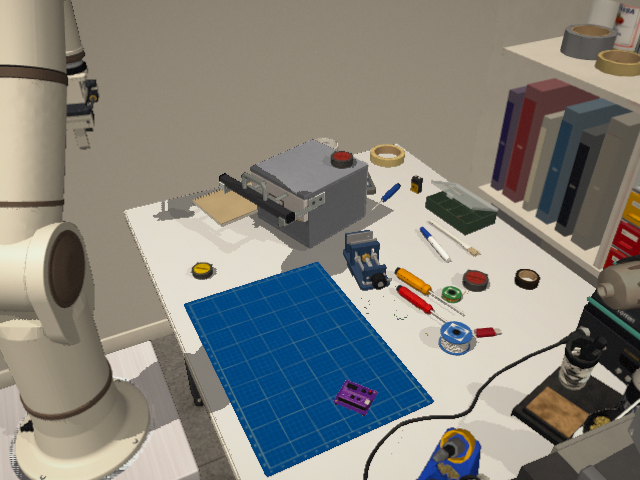

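View pics/top0.png

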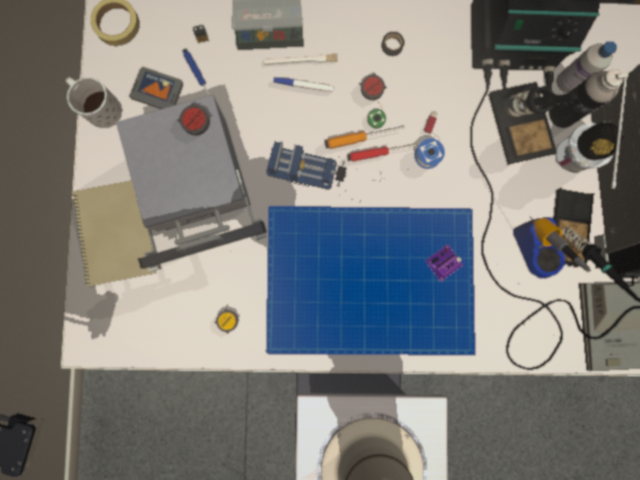

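```bash
cat > h.py <<'E'
from bench import manip, effector, viewer
import cv2, numpy as np
from scipy.spatial.transform import Rotation as R
def cam(n):
    c=viewer.get_calibration(n); f=240/np.tan(np.radians(c['vfov'])/2)
    K=np.array([[f,0,c['cx']],[0,f,c['cy']],[0,0,1]]); return K,np.array(c['dist_coeffs']),np.array(c['eye']),R.from_quat(c['attitude']).as_matrix()
def ray(n,p,c=None):
    K,D,e,A=c or cam(n); u=cv2.undistortPoints(np.array(p,float).reshape(-1,1,2),K,D).reshape(-1,2)
    return e,np.c_[u,np.ones(len(u))]@A.T
def plane(n,p,z,c=None):
    e,d=ray(n,p,c); return e+d*((z-e[2])/d[:,2])[:,None]
def proj(n,P,c=None):
    K,D,e,A=c or cam(n); P=(np.array(P,float).reshape(-1,3)-e)@A
    return cv2.projectPoints(P,np.zeros(3),np.zeros(3),K,D)[0].reshape(-1,2)
def tri(p,q,a="top",b="side"):
    out=[]
    for (e1,d1),(e2,d2) in [((ray(a,[x])),(ray(b,[y]))) for x,y in zip(p,q)]:
        d1,d2=d1[0],d2[0]; s=np.linalg.lstsq(np.c_[d1,-d2],e2-e1,rcond=None)[0]
        out.append(np.r_[(e1+s[0]*d1+e2+s[1]*d2)/2,np.linalg.norm(e1+s[0]*d1-e2-s[1]*d2)])
    return np.array(out)
def snap(n,name):
    im=viewer.get_image(n)[:,:,::-1].copy(); cv2.imwrite(f"pics/{name}.png",im); return im
E
python3 - <<'E'
import cv2,numpy as np
t=cv2.imread("pics/top0.png")[80:280,60:290]; s=cv2.imread("pics/side0.png")[125:255,180:400]
t=cv2.resize(t,None,fx=3.4,fy=3.0,interpolation=cv2.INTER_CUBIC) 
cv2.imwrite("pics/tc.png",cv2.resize(cv2.imread("pics/top0.png")[90:280,100:290],None,fx=3,fy=3,interpolation=2))
cv2.imwrite("pics/sc.png",cv2.resize(s,None,fx=3.5,fy=3.5,interpolation=2))
E
```

```text
(no output)
```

View pics/tc.png

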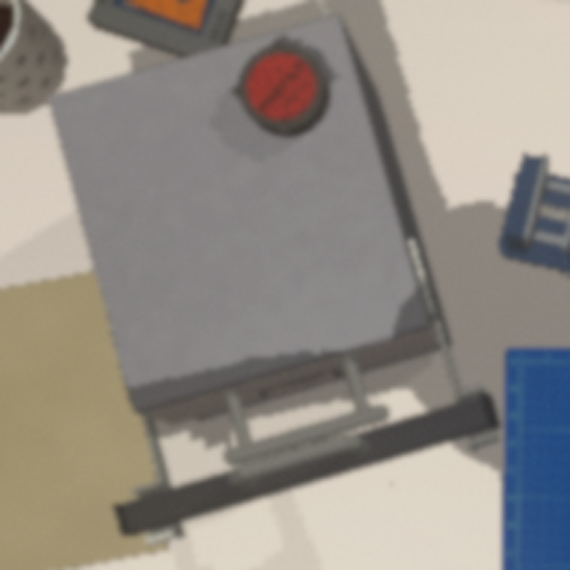

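View pics/sc.png

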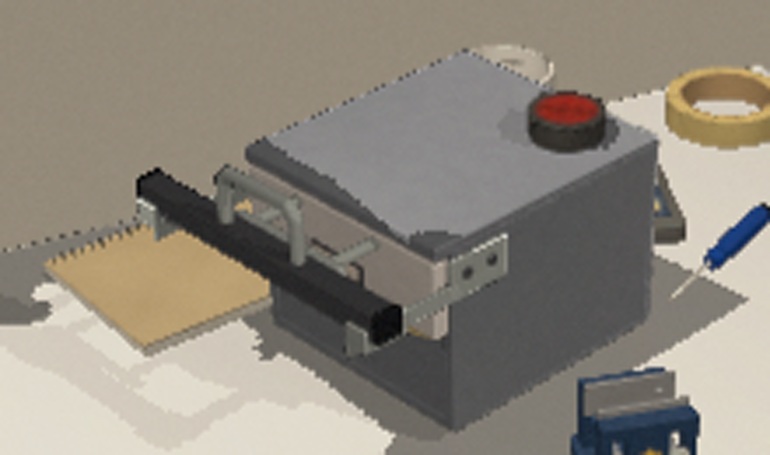

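```bash
python3 - <<'E'
from h import *
t=cv2.imread("pics/top0.png"); 
rc=plane("top",[[117.7,122.3],[213.7,95]],.165); print(rc)
fc=plane("top",[[145,221],[241.7,198]],.165); print("front",fc)
v=rc[0]-rc[1]; print("yaw",np.arctan2(-v[0],v[1]),np.linalg.norm(v))
m=(t.max(2)<75).astype(np.uint8); m[:215]=0;m[275:]=0;m[:,:130]=0;m[:,268:]=0
c=max(cv2.findContours(m,0,1)[0],key=cv2.contourArea); r=cv2.minAreaRect(c); b=cv2.boxPoints(r); print(r,b)
P=plane("top",b,.155); print(P, P.mean(0)); d=P-P.mean(0); u,s,vh=np.linalg.svd(d[:,:2]); print(vh[0],np.arctan2(-vh[0][0],vh[0][1]), [np.linalg.norm(P[i]-P[i-1]) for i in range(4)])
# grip rod: top crop (225,458)-(388,412) ; side crop rod corners
gt=np.array([[234,455],[382,412]])/3+[100,90]; gs=np.array([[226,172],[292,207]])/3.5+[180,125]
print("grip tri",tri(gt,gs)); print("grip plane",plane("top",gt,.192))
# side: mat corners, tin
print("mat",plane("top",[[268,207],[471,208],[474,353],[267,353]],.0024))
print("tin",plane("top",[[227,320]],.016),"board",plane("top",[[444,263]],.02))
E
```

```text
[[0.68088307 0.50232694 0.165     ]
 [0.73792059 0.32454204 0.165     ]]
front [[0.49486178 0.44147216 0.165     ]
 [0.54122377 0.26519289 0.165     ]]
yaw 0.31044944763782567 0.1867103377530645
((201.8409423828125, 244.161376953125), (11.681320190429688, 129.51564025878906), 73.63892364501953) [[138.06021 256.79883]
 [262.33118 220.31563]
 [265.62167 231.52393]
 [141.35071 268.00714]]
[[0.42929022 0.45428086 0.155     ]
 [0.50164343 0.22687233 0.155     ]
 [0.48068483 0.22016509 0.155     ]
 [0.40869964 0.44716379 0.155     ]] [0.45507953 0.33712052 0.155     ]
[ 0.30262556 -0.95310953] -2.834146464974625 [np.float64(0.021785886848614724), np.float64(0.2386412101137997), np.float64(0.022005674068476658), np.float64(0.23813919614832527)]
grip tri [[0.45091095 0.375737   0.18372942 0.01054446]
 [0.46917762 0.28746    0.20063065 0.02542915]]
grip plane [[0.45511622 0.37184628 0.192     ]
 [0.48245336 0.28515254 0.192     ]]
mat [[ 0.55332103  0.23098356  0.0024    ]
 [ 0.5599774  -0.21572362  0.0024    ]
 [ 0.24529217 -0.21819448  0.0024    ]
 [ 0.23933882  0.22479568  0.0024    ]]
tin [[0.30824591 0.30963961 0.016     ]] board [[ 0.43637048 -0.15002486  0.02      ]]
```

```bash
cat >> h.py <<'E'
PSI=0.3075
def down(yaw):  # tool down, closing line at yaw
    c,s=np.cos(yaw),np.sin(yaw)
    return R.from_matrix(np.array([[-s,c,0],[c,s,0],[0,0,-1]]).T).as_quat() if 0 else R.from_matrix(np.c_[[-s,c,0],[c,s,0],[0,0,-1]]).as_quat()
def st(): print("t",round(manip.current_clock(),2),np.round(manip.current_tool_pos(),4),"gap",round(manip.current_finger_gap(),4),"F",np.round(manip.current_force(),1))
E
python3 - <<'E'
from h import *
print("bench edge",plane("top",[[62,367],[85,20],[200,370],[75,200],[155,283],[90,285]],0))
for y in (PSI,PSI+np.pi):
    for p in ([.455,.337,.32],[.455,.337,.175],[.29,.49,.045]):
        q=manip.solve_ik(p,down(y if p[0]>.4 else y-PSI)); print(y,p,None if q is None else np.round(q,2))
manip.move_pose([.445,.334,.33],down(PSI)); 
st(); np.save("wc.npy",np.array(cam("wrist"),dtype=object),allow_pickle=True); snap("wrist","w1")
E
```

```text
bench edge [[0.20297411 0.65752603 0.        ]
 [0.97589905 0.65825626 0.        ]
 [0.20141982 0.36588695 0.        ]
 [0.56118413 0.65272309 0.        ]
 [0.38359728 0.46959947 0.        ]
 [0.37686682 0.60868029 0.        ]]
0.3075 [0.455, 0.337, 0.32] [-0.54  0.25 -0.18  1.66  0.05  1.24 -0.42]
0.3075 [0.455, 0.337, 0.175] [-0.56  0.38 -0.15  1.82  0.07  0.94 -0.44]
0.3075 [0.29, 0.49, 0.045] [-1.    0.57 -0.1   1.89  0.09  0.69 -1.16]
3.4490926535897932 [0.455, 0.337, 0.32] [ 0.24  0.54 -1.29  1.63  0.53  1.38  2.32]
3.4490926535897932 [0.455, 0.337, 0.175] [-0.1   0.48 -0.76  1.81  0.39  1.01  2.44]
3.4490926535897932 [0.29, 0.49, 0.045] [-0.56  0.68 -0.69  1.87  0.59  0.8   1.58]
t 1.68 [0.4437 0.3357 0.3296] gap 0.092 F [0.1 0.4 0.6]
```

View pics/w1.png

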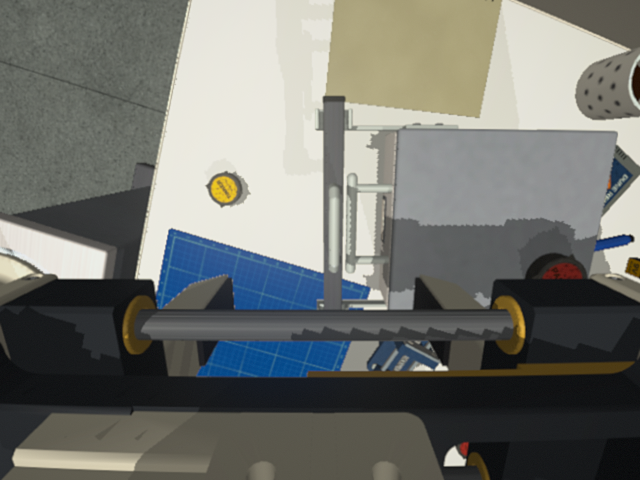

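```bash
python3 - <<'E'
from h import *
W=tuple(np.load("wc.npy",allow_pickle=True))
g=plane("wrist",[[333.5,185],[333.5,268]],.195,W); print("grip",g,g.mean(0),np.linalg.norm(g[0]-g[1]))
h=plane("wrist",[[350,173],[350,272]],.148,W); print("handle",h,h.mean(0))
t=plane("wrist",[[324,97],[344,97],[324,305],[344,305]],.155,W); print("tube",t,t.mean(0))
v=t[0]-t[2]; print(np.arctan2(-v[0],v[1]))
fe=plane("wrist",[[397,131],[388,308],[617,132]],.165,W); print(fe)
E
```

```text
grip [[0.43927031 0.37863931 0.195     ]
 [0.46294947 0.30684347 0.195     ]] [0.45110989 0.34274139 0.195     ] 0.07559990329255474
handle [[0.45384395 0.39094786 0.148     ]
 [0.48770753 0.29247398 0.148     ]] [0.47077574 0.34171092 0.148     ]
tube [[0.40804447 0.44916716 0.155     ]
 [0.42558138 0.45481434 0.155     ]
 [0.47199057 0.25040137 0.155     ]
 [0.49253839 0.25699787 0.155     ]] [0.4495387  0.35284518 0.155     ]
0.3112586109639947
[[0.48094618 0.44061865 0.165     ]
 [0.53559147 0.27220363 0.165     ]
 [0.67858812 0.5059321  0.165     ]]
```

```bash
python3 - <<'E'
from h import *
o=down(.309)
manip.move_pose([.453,.340,.26],o)
manip.servo_line([.453,.340,.174],vel=.12); st()
effector.close(f_grip=35); st()
p=np.array(manip.current_tool_pos())
manip.servo_line(p+[0,0,.03],vel=.08); st()
manip.servo_line(p+[0,0,.07],vel=.12); st()
snap("side","s1")
E
```

```text
t 2.98 [0.4537 0.3406 0.1752] gap 0.0918 F [-0.2 -0.4 -0.2]
t 4.23 [0.4529 0.34   0.174 ] gap 0.0085 F [-0.8 -0.4  0.1]
t 4.76 [0.4531 0.34   0.2044] gap 0.0088 F [-0.8 -1.  -2.8]
t 5.24 [0.4528 0.3398 0.2436] gap 0.009 F [-0.5 -0.6 -4.5]
```

View pics/s1.png

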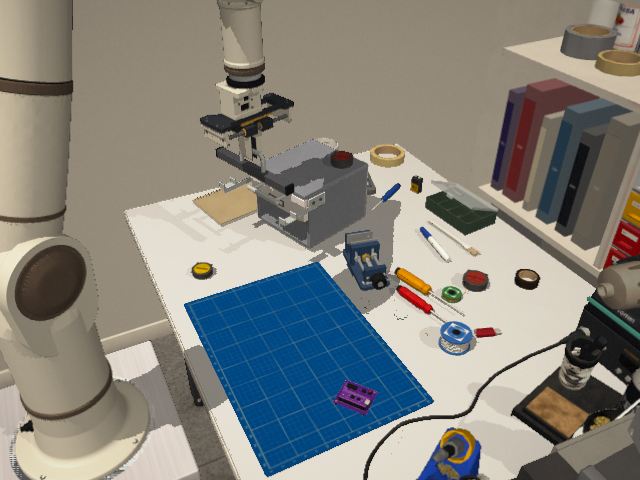

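```bash
python3 - <<'E'
from h import *
p=np.array(manip.current_tool_pos()); u=np.array([np.cos(.309),np.sin(.309),0])
manip.servo_line(p-u*.10,vel=.2)
manip.move_pose([.285,.492,.20],down(0))
manip.servo_line([.285,.492,.047],vel=.15); st()
for z in np.arange(.044,.034,-.0015):
    manip.servo_line([.285,.492,z],vel=.03); f=manip.current_force()
    if f[2]>-1: break
st()
effector.open_jaws(); st()
manip.servo_line([.285,.492,.14],vel=.15); st()
np.save("wc.npy",np.array(cam("wrist"),dtype=object),allow_pickle=True); snap("top","t2")
E
```

```text
t 7.93 [0.2855 0.4928 0.048 ] gap 0.0089 F [ 0.2 -0.3 -3.2]
t 9.18 [0.285  0.4921 0.039 ] gap 0.0092 F [-1.2 -2.3  4.9]
t 10.54 [0.285 0.492 0.038] gap 0.0918 F [-0.5  0.  -0.5]
t 11.38 [0.2848 0.4913 0.1393] gap 0.0916 F [-0.1 -0.1 -1. ]
```

View pics/t2.png

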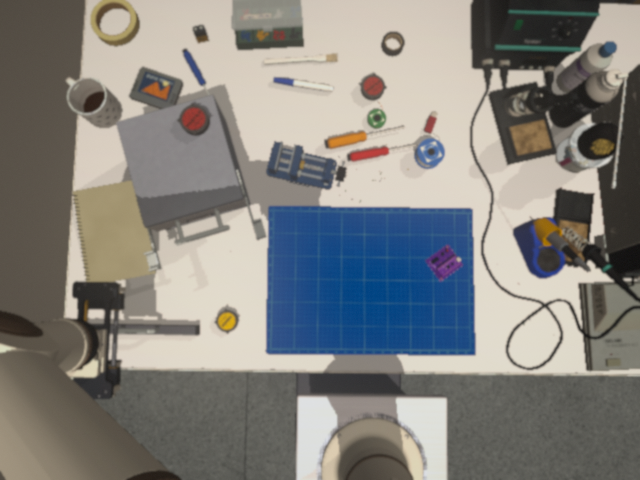

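```bash
python3 - <<'E'
from h import *
psi=.309; u=np.array([np.cos(psi),np.sin(psi),0]); H=np.array([.4708,.344,.127]); o=down(psi)
a=H-.033*u
for d in (0,.1,.165,.175):
    q=manip.solve_ik(H-d*u,o); print(None if q is None else np.round(q,2))
manip.servo_line([.285,.492,.25],vel=.25)
manip.move_pose(a+[0,0,.11],o)
manip.servo_line(a+[0,0,.04],vel=.15); st()
manip.servo_line(a,vel=.06); st()
effector.close(f_grip=20); st(); print(manip.current_gripper_force())
E
```

```text
[-0.45  0.48 -0.3   1.81  0.18  0.87 -0.52]
[-0.47  0.34 -0.33  2.04  0.15  0.79 -0.58]
[-0.5   0.24 -0.35  2.17  0.12  0.75 -0.62]
[-0.51  0.23 -0.35  2.19  0.12  0.74 -0.63]
t 13.53 [0.439  0.3352 0.1674] gap 0.0919 F [-0.8  0.   0.8]
t 14.34 [0.4395 0.3341 0.1271] gap 0.0919 F [ 0.3  1.  -0.1]
t 15.57 [0.4392 0.3339 0.127 ] gap 0.0104 F [1.7 0.1 1.5]
20.000126659870148
```

```bash
python3 - <<'E'
from h import *
psi=.309; u=np.array([np.cos(psi),np.sin(psi),0]); a=np.array([.4392,.3339,.127])
manip.servo_line(a-.122*u,vel=.12); st()
for d in np.arange(.124,.150,.002):
    manip.servo_line(a-d*u,vel=.05); f=np.dot(manip.current_force(),u); print(round(d,3),round(f,1),round(float(np.dot(manip.current_tool_pos()-a,u)),4))
    if abs(f)>14: break
p=np.array(manip.current_tool_pos()); effector.open_jaws(); st()
manip.servo_line(p+[0,0,.09],vel=.15)
manip.move_pose([.30,.30,.33],down(psi)) if 0 else None
st(); snap("side","s3"); snap("top","t3")
a=cv2.imread("pics/top0.png"); 
cv2.imwrite("pics/t3c.png",cv2.resize(cv2.imread("pics/t3.png")[150:370,60:340],None,fx=2.5,fy=2.5,interpolation=2))
E
```

```text
t 16.74 [0.323  0.2965 0.1269] gap 0.0101 F [-1.6 -1.1  5.2]
0.124 1.0 -0.1234
0.126 0.8 -0.126
0.128 0.2 -0.1284
0.13 -0.8 -0.1304
0.132 1.4 -0.1317
0.134 8.5 -0.1317
0.136 15.2 -0.1317
t 19.83 [0.3096 0.2925 0.127 ] gap 0.0919 F [-2.2 -0.4 -0.3]
t 20.58 [0.3136 0.2932 0.2166] gap 0.0916 F [-1.2  0.  -0.6]
```

View pics/t3c.png

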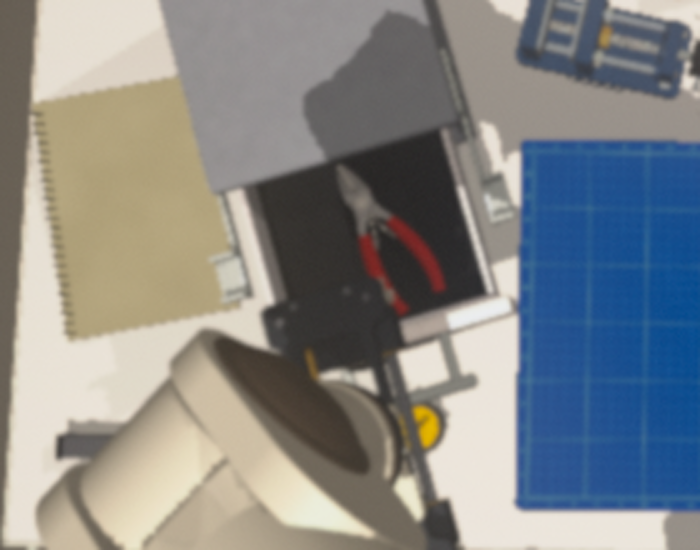

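```bash
python3 - <<'E'
from h import *
P=plane("top",np.array([[340,168],[442,290],[402,310],[372,228]])/2.5+[60,150],.108); print(P)
mid=(P[1]+P[2])/2; d=P[0]-mid; L=np.linalg.norm(d); d/=L; ang=np.arctan2(d[1],d[0]); O=P[0]-d*.064; print(L,ang,O)
best=None
for y in (ang-np.pi/2,ang+np.pi/2):
    for z in (.30,.102):
        q=manip.solve_ik([O[0],O[1],z],down(y)); print(y,z,None if q is None else np.round(q,2))
        if z==.30 and q is not None and (best is None): best=y
print(best)
manip.servo_line(np.array(manip.current_tool_pos())+[0,0,.09],vel=.25)
manip.move_pose([O[0],O[1],.30],down(best)); st()
np.save("wc.npy",np.array(cam("wrist"),dtype=object),allow_pickle=True); snap("wrist","w4"); snap("top","t4")
E
```

```text
[[0.51214987 0.36171517 0.108     ]
 [0.4178667  0.27875293 0.108     ]
 [0.40179759 0.30922055 0.108     ]
 [0.46532183 0.33487038 0.108     ]]
0.12270312266274071 0.5847247546792091 [0.45878257 0.3263891  0.108     ]
-0.9860715721156874 0.3 [-0.55  0.25 -0.14  1.69  0.04  1.2  -1.69]
-0.9860715721156874 0.102 [-0.58  0.47 -0.1   1.88  0.07  0.79 -1.71]
2.155521081474106 0.3 [-0.33  0.27 -0.41  1.69  0.12  1.21  1.39]
2.155521081474106 0.102 [-0.31  0.51 -0.45  1.87  0.29  0.82  1.24]
-0.9860715721156874
t 22.29 [0.4578 0.3262 0.2989] gap 0.0917 F [0.7 0.4 0.5]
```

View pics/w4.png

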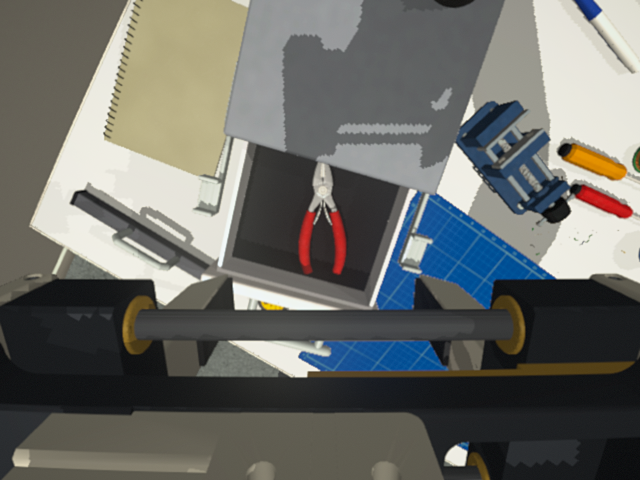

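```bash
python3 - <<'E'
from h import *
W=tuple(np.load("wc.npy",allow_pickle=True))
P=plane("wrist",[[320.5,162],[306,272],[337,272],[321,205]],.108,W); print(P)
im=cv2.imread("pics/w4.png"); h=cv2.cvtColor(im,cv2.COLOR_BGR2HSV)
m=(((h[...,0]<8)|(h[...,0]>172))&(h[...,1]>140)&(h[...,2]>60)); m[:150]=0;m[290:]=0;m[:,:280]=0;m[:,370:]=0
ys,xs=np.nonzero(m); Q=plane("wrist",np.c_[xs,ys],.108,W)[:,:2]
r=cv2.minAreaRect(Q.astype(np.float32)*1000); print(r)
mid=(P[1]+P[2])/2; d=P[0]-mid; print(np.linalg.norm(d),np.arctan2(d[1],d[0]),P[0]-d/np.linalg.norm(d)*.064)
# widths along length
a=np.arctan2(d[1],d[0]); dd=np.array([np.cos(a),np.sin(a)]); nn=np.array([-dd[1],dd[0]]); O=(P[0][:2]-dd*.064)
s=-(Q-O)@dd; w=(Q-O)@nn
for k in np.arange(-.01,.07,.008):
    i=abs(s-k)<.004
    if i.any(): print(round(k,3),w[i].min().round(4),w[i].max().round(4))
u=np.array([np.cos(.309),np.sin(.309)]);vv=np.array([-u[1],u[0]])
F=np.array([.3517,.3060]); print("O in drawer from front face:",(O-F)@u,(O-F)@vv)
# tray floor visible inner walls at z .14 top: left wall/right wall
e=plane("wrist",[[247,160],[231,262],[406,190],[372,300]],.14,W); print((e[:,:2]-F)@np.c_[u,vv])
E
```

```text
[[0.50568109 0.36161956 0.108     ]
 [0.39844475 0.30984459 0.108     ]
 [0.41733203 0.28142973 0.108     ]
 [0.46948339 0.33705647 0.108     ]]
((435.96160888671875, 313.5716247558594), (71.30058288574219, 51.863922119140625), 33.60272216796875)
0.11797072073778025 0.5935551895904038 [0.45262782 0.32582361 0.108     ]
-0.01 -0.02 0.0179
-0.002 -0.0222 0.0202
0.006 -0.0244 0.0225
0.014 -0.0255 0.0238
0.022 -0.0267 0.0251
0.03 -0.0267 0.0251
0.038 -0.0257 0.0244
0.046 -0.0247 0.0234
0.054 -0.0225 0.0203
O in drawer from front face: 0.10217617098498913 -0.011808041651626116
[[ 0.14810891  0.07153154]
 [ 0.04734185  0.06546601]
 [ 0.16215276 -0.07781988]
 [ 0.04668804 -0.08198396]]
```

```bash
python3 - <<'E'
from h import *
a=.5875; d=np.array([np.cos(a),np.sin(a)]); n=np.array([-d[1],d[0]])
G=np.array([.4597,.3293])-.008*d+.004*n; o=down(a-np.pi/2); print(G)
manip.move_pose([*G,.23],o)
manip.servo_line([*G,.125],vel=.12); st()
manip.servo_line([*G,.103],vel=.04); st()
effector.close(f_grip=25); manip.sleep(.2); st()
manip.servo_line([*G,.125],vel=.05); st()
manip.servo_line([*G,.27],vel=.15); st(); snap("wrist","w5"); snap("side","s5")
x=np.vstack([cv2.resize(cv2.imread("pics/w5.png")[150:,150:500],(500,471))[:300],cv2.resize(cv2.imread("pics/s5.png")[100:330,120:440],(500,300))])
cv2.imwrite("pics/c5.png",x)
E
```

```text
[0.45082424 0.32819506]
t 23.8 [0.4515 0.3287 0.1259] gap 0.0917 F [ 0.2 -0.1  0.4]
t 24.5 [0.4508 0.3282 0.1029] gap 0.0918 F [0.  0.1 0.3]
t 25.52 [0.4508 0.328  0.103 ] gap 0.0441 F [ 0.3 -0.8  0.7]
t 26.12 [0.4509 0.3283 0.1253] gap 0.0439 F [-0.2 -0.3 -0.9]
t 27.23 [0.4502 0.3277 0.2689] gap 0.0437 F [-0.1  0.2 -0.6]
```

View pics/c5.png

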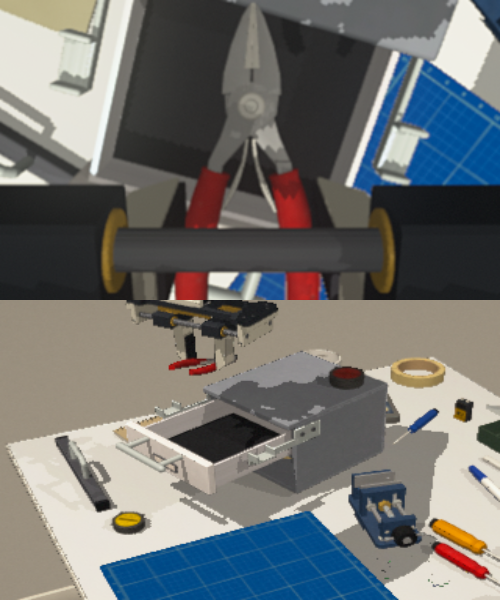

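```bash
python3 - <<'E'
from h import *
p=[.385,.05]; o=down(.5875-np.pi/2)
manip.servo_line([*p,.25],vel=.2)
manip.servo_line([*p,.03],vel=.15); st()
for z in np.arange(.012,.0035,-.0015):
    manip.servo_line([*p,z],vel=.03)
    if manip.current_force()[2]>2.5: break
st()
effector.open_jaws(); st()
manip.servo_line([*p,.12],vel=.12)
manip.move_pose([.30,.30,.35],o) ; st()
manip.sleep(.3); snap("top","t6")
E
```

```text
t 30.53 [0.3856 0.0501 0.0305] gap 0.0441 F [-0.2  0.  -0.5]
t 32.53 [0.3852 0.0501 0.0051] gap 0.0436 F [-2.5 -0.6 12.6]
t 33.45 [0.385  0.05   0.0045] gap 0.092 F [-0.8  0.8 -0.1]
t 35.88 [0.3004 0.2986 0.3488] gap 0.0921 F [-0.4  0.2  0.1]
```

View pics/t6.png

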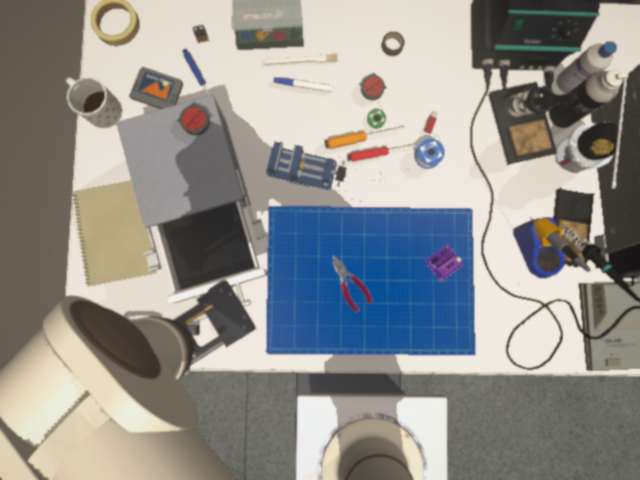

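```bash
python3 - <<'E'
from h import *
u=np.array([np.cos(.309),np.sin(.309)]);vv=np.array([-u[1],u[0]]); F=np.array([.3517,.3060])
h=plane("top",np.array([[475,380],[420,393]])/2.5+[60,150],.148); print("handle wrt expected",(h[:,:2]-F+.04*u)@np.c_[u,vv])
manip.move_pose([.30,.45,.40],down(-.98)); st()
im=snap("side","s7"); snap("top","t7")
cv2.imwrite("pics/c7.png",cv2.resize(cv2.imread("pics/t7.png")[200:340,130:290],None,fx=4,fy=4,interpolation=2))
E
```

```text
handle wrt expected [[ 0.01983643 -0.0563866 ]
 [ 0.02235662 -0.01489515]]
t 36.91 [0.3001 0.4496 0.3993] gap 0.0921 F [ 0.9  0.1 -0.2]
```

View pics/c7.png

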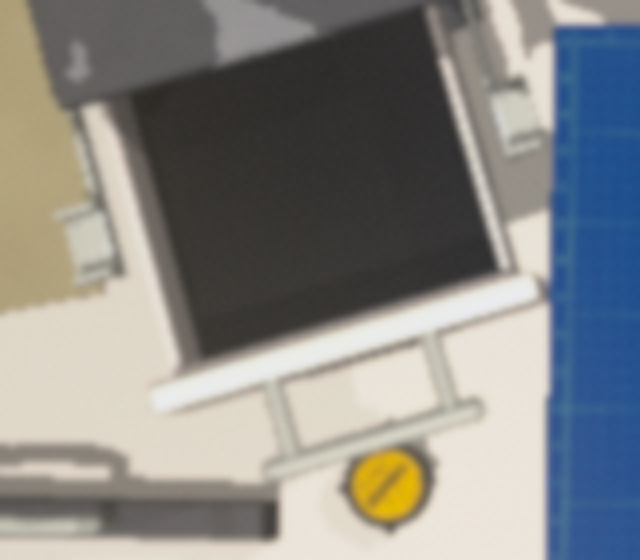

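```bash
python3 - <<'E'
from h import *
u=np.r_[np.cos(.309),np.sin(.309),0];vv=np.array([-u[1],u[0],0]); S=np.array([.3136,.2938,.127])
h=plane("top",np.array([[268,472],[482,407]])/4+[130,200],.148); m=h.mean(0); off=(m-S)@u; print("handle",h,"off",off,(m-S)@vv)
o=down(.309); a=S+(off-.033)*u+vv*((m-S)@vv)
q=manip.solve_ik(S-.045*u,o); print(np.round(q,2))
manip.move_pose(a+[0,0,.13],o)
manip.servo_line(a+[0,0,.05],vel=.15)
f0=0
for z in np.arange(.04,-.001,-.01):
    manip.servo_line(a+[0,0,z],vel=.06)
    if abs(manip.current_force()[2])>6: print("contact!",z); break
st()
for d in np.arange(.004,.05,.002):
    manip.servo_line(a-d*u,vel=.06); f=manip.current_force()@u; 
    if f>10: break
print(d,f,"handle excess beyond expected stop:",(np.array(manip.current_tool_pos())-S)@u+.0405)
p=np.array(manip.current_tool_pos())
manip.servo_line(p+.006*u,vel=.04); st()
manip.servo_line(p+.006*u+[0,0,.13],vel=.12)
manip.move_pose([.30,.45,.40],o); st()
snap("top","t8")
E
```

```text
handle [[0.31872601 0.34277021 0.148     ]
 [0.35011387 0.24524211 0.148     ]] off 0.019896564728758476 -0.0061350756651679375
[-0.58  0.17 -0.31  2.26  0.08  0.72 -0.64]
t 40.65 [0.3026 0.2837 0.1265] gap 0.0918 F [-0.7  0.8  1. ]
0.030000000000000002 11.063147391851102 handle excess beyond expected stop: 4.8414679222445745e-05
t 44.52 [0.282  0.2774 0.1272] gap 0.0917 F [ 0.8  0.3 -0.9]
t 46.65 [0.3    0.4486 0.3984] gap 0.0917 F [ 0.  -0.5 -0.8]
```

```bash
python3 - <<'E'
from h import *
def cen(f,lo,hi,box):
    x0,x1,y0,y1=box; h=cv2.cvtColor(cv2.imread(f"pics/{f}.png")[y0:y1,x0:x1],cv2.COLOR_BGR2HSV); ys,xs=np.nonzero(cv2.inRange(h,lo,hi)); return len(xs),(xs.mean()+x0).round(2),(ys.mean()+y0).round(2)
for f in ("top0","t8"):
    print(f,"tin",cen(f,(20,150,100),(32,255,255),(205,250,300,345)),"board",cen(f,(130,80,60),(165,255,255),(420,470,240,290)))
u=np.r_[np.cos(.309),np.sin(.309),0];v=np.array([-u[1],u[0],0]); F=np.array([.3517,.3060,.163])
s=np.arange(-.03,.06,.002)
for f in("t7","t8"):
    im=cv2.cvtColor(cv2.imread(f"pics/{f}.png"),cv2.COLOR_BGR2GRAY)
    px=proj("top",F+s[:,None]*u-.02*v).astype(np.float32)
    g=cv2.remap(im,px[:,:1],px[:,1:],1).ravel(); i=np.argmin(np.diff(g.astype(int))); print(f,"white->dark (front inner edge) at",s[i],g)
E
```

```text
top0 tin (237, np.float64(226.45), np.float64(320.86)) board (651, np.float64(443.71), np.float64(262.55))
t8 tin (116, np.float64(227.09), np.float64(322.14)) board (649, np.float64(443.7), np.float64(262.57))
t7 white->dark (front inner edge) at 0.03600000000000006 [131 111 120 160 195 208 192 173 181 208 224 228 229 229 229 229 229 228
 228 228 228 227 217 185 156 177 218 232 235 235 231 214 179 139  98  66
  56  54  54  53  51  52  53  54  56]
t8 white->dark (front inner edge) at 0.01400000000000004 [124 106 102 119 139 152 175 202 216 222 226 228 227 216 186 169 199 227
 235 236 235 229 205 165 129  89  62  54  54  54  52  52  52  52  53  55
  55  57  55  55  56  54  54  55  54]
```

```bash
python3 -c "
from bench import manip
print(manip.hand_in(), manip.current_clock())"
```

```text
the job is handed in; nothing more can be done
the job is handed in; nothing more can be done
```

The job is handed in at about 47 s: the bar stands on the bench, the cutters lie on the mat, the drawer is out to its stop, the board hasn't moved and the tin shows no sign of moving (the handle half hides it). The opening jaws had pushed the drawer back about 20 mm, so I pulled it out again after placing the cutters, and I viewed 12 pictures, two over the limit of 10.

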